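# Start the crank screw in the microscope foot's threaded boss

### The job

Take the crank screw out of its white storage block and set it upright in the mouth of the grey threaded boss, with its crank arm about a quarter turn clockwise (seen from above) of the rib on the boss's side. Turn it backward (counter-clockwise) until it climbs to the thread start at the rib and drops by one thread, then forward (clockwise) one full turn from there, so that the arm is back over the rib. Finish while still gripping the screw, holding it started like that so that a colleague can slip the microscope's clamp under its head; leave everything else alone.

Things in the scene. Friction and masses are not known exactly. Their poses are not given: they have to be found in the camera images.
- foot: Fixed grey foot: plate 110 x 110 x 6 mm (5 mm high bolt heads at its corners) with a round upright boss in the middle, 50 mm outside, rim 80 mm above the bench, open top, coarse thread inside. Origin: on the boss's axis, at bench level; z up; x points to the upright rib (6 mm wide, standing out 5 mm) on the boss's side that marks the thread start. See thread_start for the thread.
- screw: Steel crank screw, 126 mm long, 0.4 kg, standing tip down. Origin: centre of the tip; z up its axis; x along the crank arm. Shank 19 mm thick, last 7 mm tapered to 14 mm, up to the head at 77 to 87 mm: 36 mm disc, arm 18 mm wide reaching 60 mm to x, counterweight 40 mm wide, 67 to 87 mm up, at -28 to -42 mm. In the boss it turns easily, has 0.7 mm play around the shank, may lean 0.08 rad.
- screw_hub (a point): point on the screw's axis 109 mm above its tip, within the aluminium bar-shaped hub that stands on the head: 26 mm along the screw's x, 16 mm along y, 87 to 121 mm above the tip. Grip it from above across its 16 mm to carry the screw. Held firmly the screw cannot fall; with the fingers loose around the hub (20 mm) it can be turned and falls by its own weight
- screw_knob (a point): point on the axis of the round black knob that stands on the arm, 50 mm from the screw's axis, 111 mm above the tip: knob 16 mm in diameter, 88 to 126 mm above the tip, spinning freely on the arm; gripped from above it can be led round in a circle without turning the wrist
- screw_pin (a point): point on the axis of the screw's one cross pin, 15 mm from the screw's axis, 47 mm above its tip, directly under the crank arm; the pin is 4 mm thick and ends 17.5 mm from the axis. It rides on top of the thread's ridge
- thread_start (a point): where screw_pin is with the pin on the very start of the ridge, at the rib: 15 mm from the boss's axis, 78 mm above the bench. Ridge: right-hand helix, 4 mm thick, 10 mm lead, 2.4 turns, oiled, in a 41 mm bore, leaving a 20.5 mm hole in the middle; its top is 76 mm above the bench at the start and goes down clockwise seen from above. Turned backward past the start, the pin falls off
- thread_gate (a point): 10 mm below thread_start: where screw_pin is just after the drop, on the next turn of the ridge; going forward from here it passes under the first turn, with about 2 mm vertical play. The tip never touches bottom within the thread
- thread_home (a point): 20 mm below thread_start: where screw_pin is after one full forward turn from the drop
- block: Fixed white storage block 75 x 75 x 55 mm, origin under its centre on the bench, with a 21 mm round hole 40 mm deep in the middle of its top in which the screw stands (tip 15 mm above the bench) at any yaw
- strip_tube: bystander: closed round white plastic tube with a label and cap, 36 mm across, 110 mm tall, standing; leave alone. Origin: centre of its underside
- slide_box: bystander: small brown slide box 80 x 30 x 28 mm; leave alone. Origin: centre of its underside
- beaker: bystander: open glass beaker 54 mm across, 65 mm tall; leave alone. Origin: centre of its underside
- wrench: bystander: steel wrench 140 mm long, lying flat; leave alone. Origin: centre of its underside (handle along -x)
- oil_bottle: bystander: amber glass bottle 32 mm across, 75 mm tall; leave alone. Origin: centre of its underside
- spare_ring: bystander: brass ring 44 mm across, 10 mm thick, lying flat; leave alone. Origin: centre of its underside
- sample_jar: bystander: closed glass jar 48 mm across, 60 mm tall; leave alone. Origin: centre of its underside

How it is judged:
On the way, in this order (a step that is already met when the one before it is completed fails the run):
1. the screw stands upright in the boss's mouth, its pin on the first turn of the ridge and short of the thread start (horizontal distance between screw and foot below 0.005 m and angle between screw's own z axis and vertical below 0.15 rad and z of screw_pin in the frame of foot between 0.066 and 0.08 m and distance between screw_pin and thread_start above 0.007 m), for 0.2 s.
2. turned backward up to the thread start (pin within 6 mm of it) (distance between screw_pin and thread_start below 0.006 m).
3. the pin has dropped off the thread start onto the next turn (within 7 mm of thread_gate) (distance between screw_pin and thread_gate below 0.007 m).
At the end, for the whole second after the job is handed in: The screw stands in the boss (axis within 5 mm, lean under 0.15 rad) turned forward one turn from the drop: its pin within 9 mm of thread_home (about 35 degrees either way); it is at rest and the fingers grip it (more than 1 N) when the program finishes and through the second after (horizontal distance between screw and foot below 0.005 m and angle between screw's own z axis and vertical below 0.15 rad and distance between screw_pin and thread_home below 0.009 m and contact force between the fingers and screw above 1 N and linear speed of screw below 0.02 m/s and angular speed of screw below 0.15 rad/s); the arm keeps its last pose, push and grip.
It fails at once if a bystander is pushed away (more than 25 mm) (distance of any of strip_tube, slide_box, beaker, wrench, oil_bottle, spare_ring, sample_jar from where it was at the start of the episode above 0.025 m).
It also fails if it takes over 69 s, if anything falls off the work surface, if the arm or the gripper's body presses on something with over 40 N, if the wrist force passes 120 N, or if a joint passes its speed limit or range.

### The arm

A 7-joint arm with a two-finger parallel gripper is mounted at the origin on the work surface. World frame = base frame: x ahead of the robot, y to its left, z up, the work surface at z = 0. Lengths are in m, angles in rad, forces in N, time in s.
With the tool pointing down it reaches from about 0.425 to 1.025 m from the base axis. Payload 9.4 kg.
Tool frame: the origin (TCP) lies at the very end of the fingers, on their centre line; the grasp point (between the pads) lies 19 mm behind it; z points along the fingers, y is the line along which they close (so a half turn about z gives the same grasp; the last joint's range is limited). The gripper opens to 93 mm and grips with 3 to 60 N. Pads are 15 mm wide; open, the fingers measure 128 mm over their backs; the gripper's body (75 mm by 188 mm) begins 65 mm behind the grasp point.
Start: joints at [1.101, 0.599, -0.003, 1.599, 0.002, 0.943, -0.08], TCP at [0.278, -0.67, 0.219] pointing down, gripper open.
Joint ranges: [-2.57, 2.57], [-0.35, 1.97], [-1.29, 1.29], [0.11, 2.56], [-1.05, 4.19], [0.11, 1.86], [-2.63, 2.63]. Speed limits (rad/s): [2.22, 2.22, 3.01, 3.01, 3.14, 3.14, 3.14].

### API

Orientations are given as a rotation vector (axis times angle).
In Python, from workcell import ctrl gives the robot as it stands.
- The arm moves only by the shell command python3 shift.py 'ROWS' [FORCE]. ROWS is a JSON list of rows, 1 to 5 of them, each an object with the fields x, y, z (the shift in m), twist (a turn about the tool's z in rad), finger_gap (the opening from 0.0 (shut) to 1.0 (fully open)); a field left out counts as zero (the opening has to be given); each row shifts and turns the commanded pose from where the row before left it, along the tool's axes as they then stand; what a row does not reach is not made up. A row lasts 1/12 s, in which the tool goes at most 0.0417 m and 0.125 rad, less where a joint would pass 70% of its speed; a pose out of reach is approached as far as the arm can. The fingers move at their own pace and stop on an object; FORCE is the grip in N (left out, the last holds). Time passes only in rows, so rows that do not move let the fingers close. It prints the time, the measured TCP pose, the force, the opening and the grip force at its end. Input that does not fit is refused with a message, and nothing moves.
- ctrl.read_state(): the state, without advancing time (a new reading comes with each control period).
- ctrl.grab_frame(name): name is "side" or "top" or "wrist"; returns a dict with "img" (400x640x3 uint8, red, green, blue), "fovy" (degrees; the focal length in pixels is half the picture's height over the tangent of half this angle, whatever the lens; pixels are square), "cx", "cy" (the principal point, pixels), "rvec" (rotation vector, rad) and "tvec" (3), from world to camera coordinates, as OpenCV has them. Camera axes: x right, y down, z forward; pixel columns grow to the right and rows downward; lengths in m; the calibration is good to about 2 mm. A picture is of the moment at which its call begins. There is no depth.
- ctrl.close_job(): hands the job in; it is judged then, once.
The state is a dict: "clock": time; "joints": joint angles; "qd": joint speeds; "joint_efforts": joint torques, N m; "ee_pos": TCP position; "orientation": TCP orientation; "contact_force": force on the tool from outside, world axes, zero at the start; "torque": the same for the moment, N m; "opening": opening from 0.0 (shut) to 1.0 (fully open); "grasp_force": force on a finger pad.
Only numpy, scipy, OpenCV 4.12 (cv2) and the standard library are available. Lean on these libraries where they do the work, as an engineer would, in place of code of your own. Each camera call takes 0.05 s, during which the arm holds its last target. There are 200 camera calls.

## Working session

There is one attempt and no reset: what is moved stays moved. The work goes in short steps, Python scripts to look and compute and a shell command to move; the robot and the scene stay as the last step left them, time stands still between calls to the robot, and variables do not carry over. Pictures are saved under pics/ and viewed, at most 10 in all, crops included, and the job is handed in when it is done.

```bash
ls; mkdir -p pics; cat > h.py <<'E'
import numpy as np, cv2
from workcell import ctrl
def cam(f):
    R=cv2.Rodrigues(np.array(f["rvec"],float))[0]; t=np.array(f["tvec"],float)
    F=200/np.tan(np.radians(f["fovy"])/2)
    K=np.array([[F,0,f["cx"]],[0,F,f["cy"]],[0,0,1]]); return K,R,t
def proj(f,P):
    K,R,t=cam(f); q=(np.atleast_2d(P)@R.T+t)@K.T; return q[:,:2]/q[:,2:]
def onz(f,uv,z):
    K,R,t=cam(f); o=-R.T@t; out=[]
    for u,v in np.atleast_2d(uv):
        d=R.T@np.linalg.inv(K)@[u,v,1]; out.append(o+d*(z-o[2])/d[2])
    return np.array(out)
def save(f,name): cv2.imwrite("pics/"+name,f["img"][:,:,::-1])
E
python3 - <<'E'
from h import *
import pickle
s=ctrl.read_state();print(s)
F={}
for n in("top","side"):
    F[n]=ctrl.grab_frame(n);save(F[n],n+"0.png");K,R,t=cam(F[n]);print(n,-R.T@t,K[0,0],K[0,2],K[1,2])
pickle.dump(F,open("f0.pkl","wb"))
E
```

```text
pics
shift.py
workcell.py
{'clock': 0.0, 'joints': array([ 1.10128183,  0.60010935, -0.00255625,  1.60012637,  0.00180953,
        0.94293148, -0.07980155]), 'qd': array([-1.27007834e-03,  3.08323618e-05, -1.56793810e-04, -3.74602995e-04,
       -1.41453571e-03, -1.06210245e-04, -1.72167215e-04]), 'joint_efforts': array([ 2.55322157e-04, -7.65099764e+01,  1.49739727e+00, -2.52360803e+01,
       -5.24142303e-02,  1.68421003e-02,  1.61396697e-04]), 'ee_pos': array([ 0.27731913, -0.6693244 ,  0.21777245]), 'orientation': array([-3.07969147e+00, -6.12890801e-01,  7.02205927e-04]), 'contact_force': array([0.22425257, 0.04422067, 0.59167292]), 'torque': array([-0.06186608, -0.04656769, -0.00861375]), 'grasp_force': 0.0, 'opening': 0.9984969266861731}
top [0.51084172 0.00975407 0.99017506] 382.18366002100004 317.4804038078836 205.2899227991439
side [0.34717479 0.78255773 1.01567803] 407.8115637800261 323.9769766498625 195.8640036569392
```

View pics/top0.png

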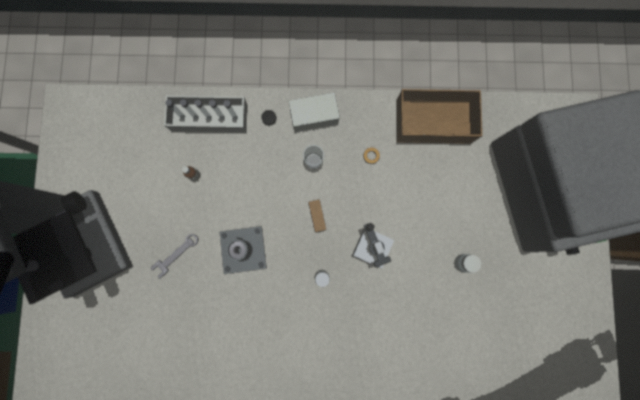

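View pics/side0.png

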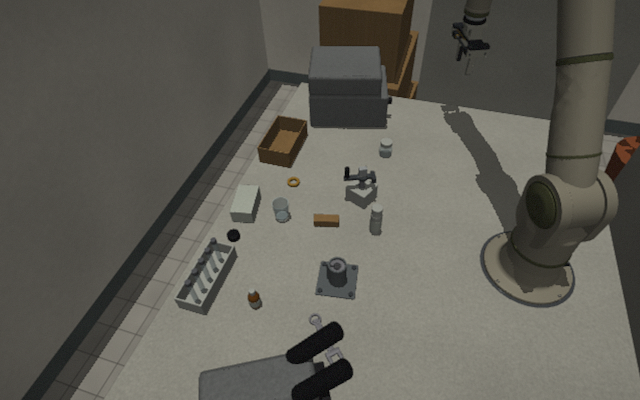

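Top: foot near (240,250), block with screw near (374,245). Side: foot (337,275), screw (361,180). I need enlarged crops.

```bash
python3 - <<'E'
from h import *
import pickle
F=pickle.load(open("f0.pkl","rb"))
def crop(n,u,v,w,h,k): return cv2.resize(cv2.convertScaleAbs(F[n]["img"][v:v+h,u:u+w],alpha=1.6),None,fx=k,fy=k,interpolation=cv2.INTER_CUBIC)
a=np.vstack([np.hstack([crop("top",210,220,60,60,5),crop("top",345,215,60,60,5)]),np.hstack([crop("side",307,245,60,60,5),crop("side",333,155,60,60,5)])])
for i in range(0,600,50): a[i,::4]=(255,255,0); a[::4,i]=(255,255,0)
cv2.imwrite("pics/crop0.png",a[:,:,::-1])
E
```

```text
(no output)
```

View pics/crop0.png

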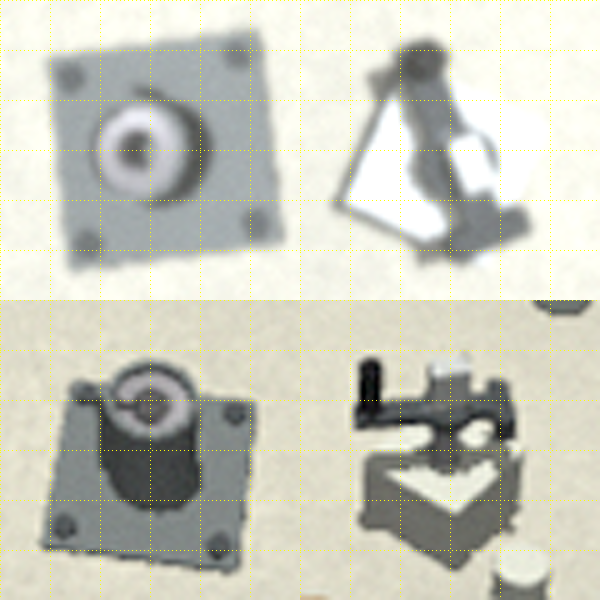

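```bash
python3 - <<'E'
from h import *
import pickle
F=pickle.load(open("f0.pkl","rb"));f=F["top"];g=F["side"]
P=lambda L,ox,oy,x0=0,y0=0:[(ox+(x-x0)/5,oy+(y-y0)/5) for x,y in L]
c=onz(f,P([(47,60),(258,32),(285,240),(72,270)],210,220),.006)
print(c.round(4),c.mean(0),[np.degrees(np.arctan2(*(c[(i+1)%4]-c[i])[1::-1])) for i in range(4)])
print("rim top",onz(f,P([(144,152)],210,220),.08),"side",onz(g,P([(150,402)],307,245,0,300),.08))
print("knob",onz(f,P([(424,55)],345,215,300),.141),onz(g,P([(370,362)],333,155,300,300),.141))
print("hub side",onz(g,P([(450,362)],333,155,300,300),.136))
print("cw top centre",onz(f,P([(490,228)],345,215,300),.102))
from scipy.spatial.transform import Rotation as Ro
s=ctrl.read_state();print(Ro.from_rotvec(s["orientation"]).as_matrix().round(3))
w=ctrl.grab_frame("wrist");K,R,t=cam(w);print("wristcam",-R.T@t,R.round(3),K[0,0],s["ee_pos"])
E
R='x'; 
python3 shift.py '[{"x":0.0244,"y":-0.0277,"z":-0.004,"finger_gap":1},{"x":0.0244,"y":-0.0277,"z":-0.004,"finger_gap":1},{"x":0.0244,"y":-0.0277,"z":-0.004,"finger_gap":1},{"x":0.0244,"y":-0.0277,"z":-0.004,"finger_gap":1},{"x":0.0244,"y":-0.0277,"z":-0.004,"finger_gap":1}]'
python3 shift.py '[{"x":0.0244,"y":-0.0277,"z":-0.004,"finger_gap":1},{"x":0.0244,"y":-0.0277,"z":-0.004,"finger_gap":1},{"x":0.0244,"y":-0.0277,"z":-0.004,"finger_gap":1},{"x":0.0244,"y":-0.0277,"z":-0.004,"finger_gap":1},{"x":0.0244,"y":-0.0277,"z":-0.004,"finger_gap":1}]'
python3 shift.py '[{"x":0.0244,"y":-0.0277,"z":-0.004,"finger_gap":1},{"x":0.0244,"y":-0.0277,"z":-0.004,"finger_gap":1},{"x":0.0244,"y":-0.0277,"z":-0.004,"finger_gap":1},{"x":0.0244,"y":-0.0277,"z":-0.004,"finger_gap":1},{"x":0.0244,"y":-0.0277,"z":-0.004,"finger_gap":1}]'
python3 shift.py '[{"x":0.0244,"y":-0.0277,"z":-0.004,"finger_gap":1},{"x":0.0244,"y":-0.0277,"z":-0.004,"finger_gap":1},{"x":0.0244,"y":-0.0277,"z":-0.004,"finger_gap":1},{"x":0.0244,"y":-0.0277,"z":-0.004,"finger_gap":1},{"x":0.0244,"y":-0.0277,"z":-0.004,"finger_gap":1}]'
python3 shift.py '[{"finger_gap":1},{"finger_gap":1}]'
python3 - <<'E'
from h import *
import pickle
f=ctrl.grab_frame("wrist");pickle.dump(f,open("f1.pkl","wb"))
cv2.imwrite("pics/w1.png",cv2.convertScaleAbs(f["img"],alpha=1.4)[:,:,::-1])
s=ctrl.read_state();print(s["joints"],s["contact_force"])
E
```

```text
clock: 0.57
ee_pos: [0.3373, -0.4933, 0.2385]
orientation: [-3.081, -0.613, 0.0]
contact_force: [1.5, 0.3, 0.2]
opening: 1.002
grasp_force: 0.0
clock: 0.98
ee_pos: [0.397, -0.3187, 0.2588]
orientation: [3.081, 0.613, -0.0]
contact_force: [1.1, -0.6, 0.1]
opening: 0.998
grasp_force: 0.0
clock: 1.4
ee_pos: [0.4567, -0.1441, 0.2789]
orientation: [3.081, 0.613, 0.0]
contact_force: [-0.1, 0.2, -0.4]
opening: 0.997
grasp_force: 0.0
clock: 1.82
ee_pos: [0.5164, 0.0306, 0.2989]
orientation: [3.081, 0.613, -0.0]
contact_force: [0.5, -0.9, -0.5]
opening: 0.996
grasp_force: 0.0
clock: 1.98
ee_pos: [0.5165, 0.0309, 0.2985]
orientation: [-3.079, -0.62, 0.0]
contact_force: [-0.6, -0.6, 0.1]
opening: 1.001
grasp_force: 0.0
[ 0.00269767  0.26622938 -0.21362345  1.96434841  0.0704739   0.9188141
 -1.4229102 ] [ 0.20729085 -0.40043269 -0.13694625]
```

View pics/w1.png

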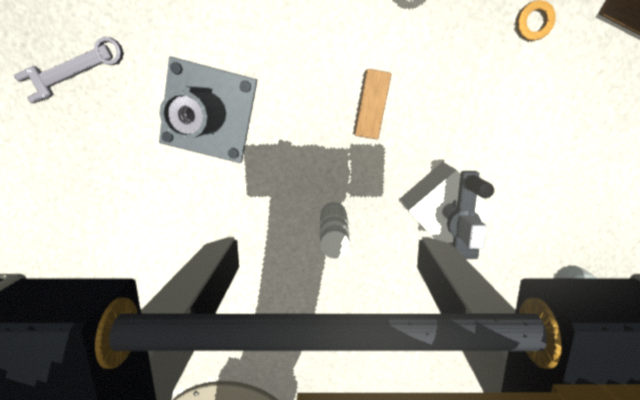

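Foot's rim centre at about (186,113), screw around (465,210), tube at (334,230). Enlarging both.

```bash
python3 - <<'E'
from h import *
import pickle
f=pickle.load(open("f1.pkl","rb"))
def crop(u,v,w,h,k): return cv2.resize(cv2.convertScaleAbs(f["img"][v:v+h,u:u+w],alpha=1.1),None,fx=k,fy=k,interpolation=cv2.INTER_CUBIC)
a=np.hstack([crop(155,50,80,120,5),crop(425,150,80,120,5)])
for i in range(0,800,50):
    a[::4,i]=(255,255,0)
    if i<600:a[i,::4]=(255,255,0)
cv2.imwrite("pics/crop1.png",a[:,:,::-1])
E
```

```text
(no output)
```

View pics/crop1.png

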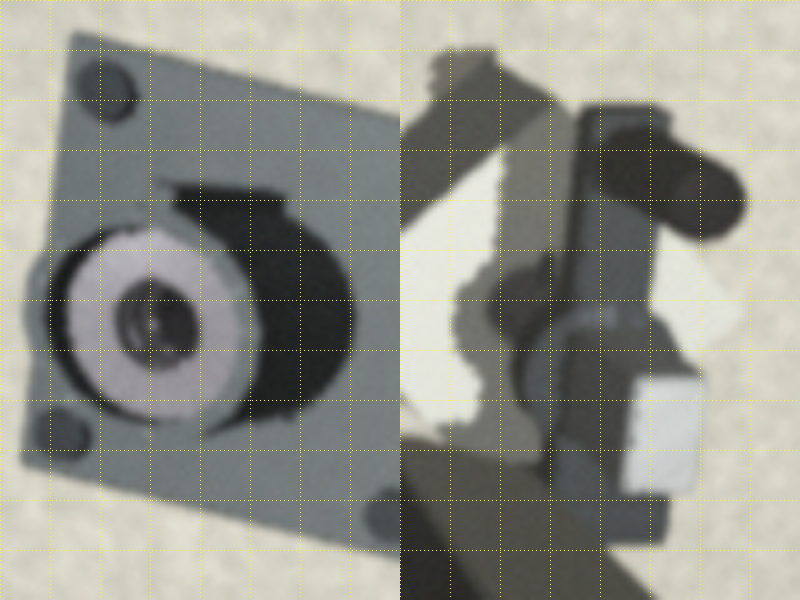

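```bash
python3 - <<'E'
from h import *
import pickle
f=pickle.load(open("f1.pkl","rb"));G=pickle.load(open("f0.pkl","rb"))
Q=lambda x,y:(425+(x-400)/5,150+y/5)
P=lambda x,y:(155+x/5,50+y/5)
hub=onz(f,[Q(640,380),Q(703,378),Q(690,495),Q(622,490)],.136);kn=onz(f,[Q(710,200)],.141)
h=hub.mean(0);print("hub",h,"knob",kn,"dist",np.linalg.norm((kn-h)[0,:2]),"yaw",np.degrees(np.arctan2(*(kn-h)[0,1::-1])))
d=(hub[0]+hub[1]-hub[2]-hub[3]);print("hubyaw",np.degrees(np.arctan2(d[1],d[0])))
print("rim",onz(f,[P(160,323)],.08),"corners",(c:=onz(f,[P(72,32),P(22,465)],.006)),np.degrees(np.arctan2(*(c[0]-c[1])[1::-1])))
# wireframe overlay foot
def wf(x,y,ph):
    ph=np.radians(ph);A=np.array([[np.cos(ph),-np.sin(ph)],[np.sin(ph),np.cos(ph)]])
    T=lambda L:[(*(A@p[:2]+[x,y]),p[2]) for p in L]
    a=np.linspace(0,2*np.pi,41)
    return [T([(.055*i,.055*j,.006) for i,j in((1,1),(1,-1),(-1,-1),(-1,1),(1,1))]),T([(.025*np.cos(t),.025*np.sin(t),.08) for t in a]),
      T([(.025,.003,.08),(.03,.003,.08),(.03,-.003,.08),(.025,-.003,.08)]),T([(.03,.003,.08),(.03,.003,.006)])]
out=[]
for F,(u,v,w) in((f,(150,50,100)),(G["top"],(200,210,80)),(G["side"],(300,240,80))):
    k=400//w; im=cv2.resize(cv2.convertScaleAbs(F["img"][v:v+w,u:u+w],alpha=1.2),None,fx=k,fy=k,interpolation=cv2.INTER_CUBIC)
    for L in wf(.508,.195,9):
        p=(proj(F,np.array(L))-[u,v]+.5)*k; cv2.polylines(im,[p.astype(np.int32)],False,(255,0,0),1)
    out.append(cv2.resize(im,(400,400))[:,:400])
cv2.imwrite("pics/fit1.png",cv2.resize(np.hstack(out[:2]),(800,400))[:,:,::-1])
E
```

```text
hub [ 0.51896481 -0.13286664  0.136     ] knob [[ 0.56625954 -0.11370633  0.141     ]] dist 0.05102851012648097 yaw 22.054127844240856
hubyaw 22.48238398920756
rim [[0.51067873 0.19234785 0.08      ]] corners [[0.55444501 0.25686109 0.006     ]
 [0.44695364 0.24051507 0.006     ]] 8.646620246015042
```

View pics/fit1.png

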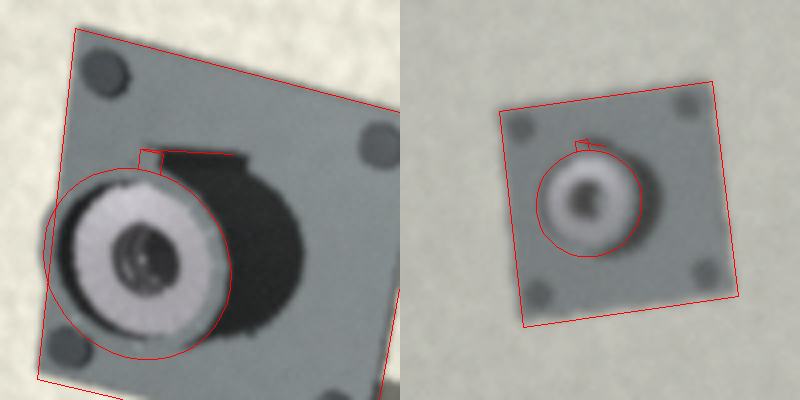

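```bash

python3 shift.py '[{"twist":-0.125,"finger_gap":1},{"twist":-0.125,"finger_gap":1},{"twist":-0.125,"finger_gap":1},{"twist":-0.125,"finger_gap":1},{"twist":-0.125,"finger_gap":1}]' | head -1
python3 shift.py '[{"twist":-0.125,"finger_gap":1},{"twist":-0.125,"finger_gap":1},{"twist":-0.125,"finger_gap":1},{"twist":-0.125,"finger_gap":1},{"twist":-0.125,"finger_gap":1}]' | head -1
python3 shift.py '[{"twist":-0.125,"finger_gap":1},{"twist":-0.125,"finger_gap":1},{"twist":-0.125,"finger_gap":1},{"twist":-0.125,"finger_gap":1},{"twist":-0.125,"finger_gap":1}]' | head -1
python3 shift.py '[{"twist":-0.125,"finger_gap":1},{"twist":-0.125,"finger_gap":1},{"twist":-0.125,"finger_gap":1},{"twist":-0.125,"finger_gap":1},{"twist":-0.125,"finger_gap":1}]' | head -1
python3 shift.py '[{"twist":-0.125,"finger_gap":0.5},{"twist":-0.125,"finger_gap":0.5},{"twist":-0.125,"finger_gap":0.5},{"twist":-0.125,"finger_gap":0.5},{"twist":-0.125,"finger_gap":0.5}]' | head -3
python3 shift.py '[{"x":0.0149,"y":-0.0382,"twist":-0.012,"finger_gap":0.5},{"x":0.0149,"y":-0.0382,"finger_gap":0.5},{"x":0.0149,"y":-0.0382,"finger_gap":0.5},{"x":0.0149,"y":-0.0382,"finger_gap":0.5},{"finger_gap":0.5}]'
cat > st.py <<'E'
from h import *
from scipy.spatial.transform import Rotation as Ro
s=ctrl.read_state();M=Ro.from_rotvec(s["orientation"]).as_matrix()
print("t",round(s["clock"],2),"pos",s["ee_pos"].round(4),"yaw",round(np.degrees(np.arctan2(M[1,0],M[0,0])),2),"tilt",M[:2,2].round(4),"j",s["joints"].round(2),"F",s["contact_force"].round(1),"open",round(s["opening"]*93,1),"grip",round(s["grasp_force"],1))
E
python3 st.py
```

```text
clock: 2.45
clock: 2.87
clock: 3.28
clock: 3.7
clock: 4.12
ee_pos: [0.5157, 0.0266, 0.2982]
orientation: [0.592, -3.084, 0.002]
clock: 4.53
ee_pos: [0.5166, -0.1462, 0.297]
orientation: [0.585, -3.083, 0.004]
contact_force: [0.9, -0.7, -0.6]
opening: 0.499
grasp_force: 0.0
t 4.53 pos [ 0.5166 -0.1462  0.297 ] yaw -158.5 tilt [-0.0033 -0.0035] j [ 0.81  0.4  -0.88  1.9   0.37  1.02  1.72] F [ 0.9 -0.7 -0.6] open 46.4 grip 0.0
```

```bash
python3 shift.py '[{"finger_gap":0.4},{"finger_gap":0.4},{"finger_gap":0.4}]' 3 >/dev/null; python3 st.py
```

```text
t 4.78 pos [ 0.518  -0.1346  0.2986] yaw -157.72 tilt [-0.0002 -0.0001] j [ 0.8   0.4  -0.89  1.9   0.36  1.01  1.71] F [ 0.3 -0.2 -0.5] open 37.7 grip 0.0
```

```bash
python3 shift.py '[{"x":-0.0015,"y":0.0012,"z":0.038,"finger_gap":0.4},{"z":0.038,"finger_gap":0.4},{"z":0.038,"finger_gap":0.4},{"z":0.038,"finger_gap":0.4},{"z":0.03,"finger_gap":0.4}]' 10 | tail -3; python3 shift.py '[{"z":0.0105,"finger_gap":0.4},{"finger_gap":0.4},{"finger_gap":0.4}]' | tail -3; python3 st.py
python3 shift.py '[{"finger_gap":0.0},{"finger_gap":0.0},{"finger_gap":0.0},{"finger_gap":0.0},{"finger_gap":0.0}]' 10 >/dev/null; python3 st.py
python3 shift.py '[{"finger_gap":0.0},{"finger_gap":0.0},{"finger_gap":0.0},{"finger_gap":0.0}]' 30 >/dev/null; python3 st.py
```

```text
contact_force: [0.1, -0.8, 0.5]
opening: 0.4
grasp_force: 0.0
contact_force: [0.1, -0.3, 1.3]
opening: 0.398
grasp_force: 0.0
t 5.45 pos [ 0.5199 -0.1324  0.1069] yaw -157.65 tilt [0.0002 0.0002] j [ 0.62  0.62 -0.69  2.1   0.66  0.65  1.43] F [ 0.1 -0.3  1.3] open 37.0 grip 0.0
t 5.87 pos [ 0.52   -0.1334  0.1072] yaw -157.77 tilt [ 0.0018 -0.0002] j [ 0.62  0.62 -0.69  2.1   0.67  0.65  1.43] F [-1.6  1.6  8. ] open 16.2 grip 10.0
t 6.2 pos [ 0.5199 -0.1332  0.1072] yaw -157.76 tilt [ 0.0015 -0.0002] j [ 0.62  0.62 -0.69  2.1   0.66  0.65  1.43] F [-0.9  0.8  9.8] open 16.1 grip 30.0
```

```bash
python3 shift.py '[{"z":-0.01,"finger_gap":0},{"z":-0.035,"finger_gap":0},{"z":-0.035,"finger_gap":0},{"z":-0.035,"finger_gap":0},{"z":-0.035,"finger_gap":0}]' >/dev/null; python3 shift.py '[{"finger_gap":0},{"finger_gap":0},{"finger_gap":0}]' >/dev/null; python3 st.py
python3 - <<'E'
from h import *
import pickle
F={n:ctrl.grab_frame(n) for n in("wrist","side")};pickle.dump(F,open("f2.pkl","wb"))
a=cv2.convertScaleAbs(F["wrist"]["img"],alpha=1.4)[:,:,::-1]; b=cv2.resize(F["side"]["img"][80:230,290:440],(400,400),interpolation=cv2.INTER_CUBIC)[:,:,::-1]
cv2.imwrite("pics/w2.png",np.hstack([cv2.resize(a[:, 120:520],(400,400)),b]))
E
```

```text
t 6.87 pos [ 0.5182 -0.1341  0.2553] yaw -157.8 tilt [-0.0018 -0.0005] j [ 0.77  0.45 -0.87  1.95  0.42  0.93  1.65] F [-0.7 -1.  -5.6] open 16.1 grip 30.0
```

View pics/w2.png

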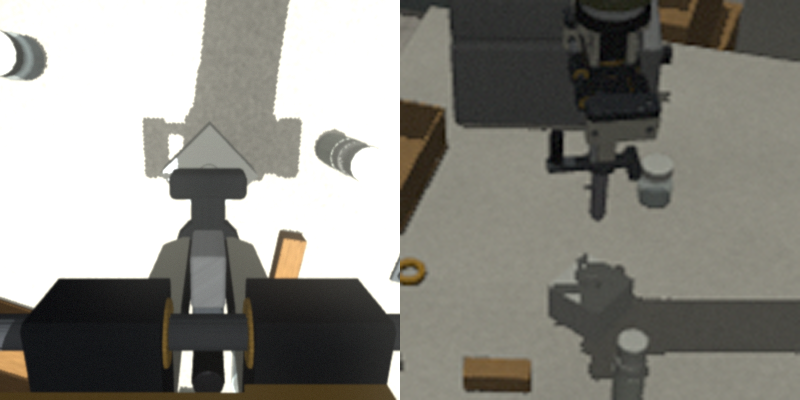

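The wrist and side views show the screw hanging straight from the fingers, hub centred between pads (wrist crop x≈208). Carry it over.

```bash

python3 shift.py '[{"x":-0.0115,"y":0.0309,"finger_gap":0},{"x":-0.0115,"y":0.0309,"finger_gap":0},{"x":-0.0115,"y":0.0309,"finger_gap":0},{"x":-0.0115,"y":0.0309,"finger_gap":0},{"x":-0.0115,"y":0.0309,"finger_gap":0}]' >/dev/null
python3 shift.py '[{"x":-0.0115,"y":0.0309,"finger_gap":0},{"x":-0.0115,"y":0.0309,"finger_gap":0},{"x":-0.0115,"y":0.0309,"finger_gap":0},{"x":-0.0115,"y":0.0309,"finger_gap":0},{"x":-0.0115,"y":0.0309,"finger_gap":0}]' >/dev/null
python3 shift.py '[{"twist":0.12,"finger_gap":0},{"twist":0.12,"finger_gap":0},{"twist":0.12,"finger_gap":0},{"twist":0.12,"finger_gap":0},{"twist":0.12,"finger_gap":0}]' >/dev/null
python3 shift.py '[{"twist":0.12,"finger_gap":0},{"twist":0.12,"finger_gap":0},{"twist":0.12,"finger_gap":0},{"twist":0.12,"finger_gap":0},{"twist":0.12,"finger_gap":0}]' >/dev/null
python3 shift.py '[{"twist":0.12,"finger_gap":0},{"twist":0.12,"finger_gap":0},{"twist":0.12,"finger_gap":0},{"twist":0.12,"finger_gap":0},{"twist":0.12,"finger_gap":0}]' >/dev/null
python3 shift.py '[{"finger_gap":0},{"finger_gap":0},{"finger_gap":0}]' >/dev/null; python3 st.py
```

```text
t 9.3 pos [0.5084 0.1961 0.2552] yaw 99.37 tilt [-0.0016 -0.0007] j [-0.17  0.37 -0.4   1.95  0.18  0.86 -0.51] F [-0.6 -0.2 -4.9] open 15.7 grip 30.0
```

```bash

python3 shift.py '[{"x":-0.001,"y":-0.0006,"z":0.026,"finger_gap":0},{"z":0.026,"finger_gap":0},{"z":0.026,"finger_gap":0},{"finger_gap":0},{"finger_gap":0}]' >/dev/null;python3 st.py
python3 - <<'E'
from h import *
f=ctrl.grab_frame("side");g=ctrl.grab_frame("top")
a=lambda F,u,v,w:cv2.resize(cv2.convertScaleAbs(F["img"][v:v+w,u:u+w],alpha=1.5),(400,400),interpolation=cv2.INTER_CUBIC)[:,:,::-1]
A=a(f,297,210,80);p=(proj(f,[[.508,.195,.08],[.508,.195,.165],[.508,.195,.09]])-[297,210]+.5)*5
cv2.line(A,tuple(p[0].astype(int).tolist()),tuple(p[1].astype(int).tolist()),(0,0,255),1)
cv2.imwrite("pics/s3.png",np.hstack([A,a(g,200,210,80)]))
E
```

```text
t 9.72 pos [0.5077 0.1946 0.1772] yaw 99.23 tilt [-0.0032 -0.0011] j [-0.21  0.46 -0.37  2.04  0.25  0.69 -0.57] F [-0.3  0.4 -4.3] open 15.8 grip 30.0Traceback (most recent call last):
  File "<stdin>", line 5, in <module>
cv2.error: OpenCV(4.12.0) :-1: error: (-5:Bad argument) in function 'line'
> Overload resolution failed:
>  - Layout of the output array img is incompatible with cv::Mat
>  - Expected Ptr<cv::UMat> for argument 'img'
```

```bash

python3 - <<'E'
from h import *
f=ctrl.grab_frame("side");g=ctrl.grab_frame("top")
a=lambda F,u,v,w:np.ascontiguousarray(cv2.resize(cv2.convertScaleAbs(F["img"][v:v+w,u:u+w],alpha=1.5),(400,400),interpolation=cv2.INTER_CUBIC)[:,:,::-1])
A=a(f,297,210,80);p=(proj(f,[[.508,.195,.08],[.508,.195,.165]])-[297,210]+.5)*5
cv2.line(A,tuple(p[0].astype(int).tolist()),tuple(p[1].astype(int).tolist()),(0,0,255),1)
cv2.imwrite("pics/s3.png",np.hstack([A,a(g,200,210,80)]))
E
```

```text
(no output)
```

View pics/s3.png

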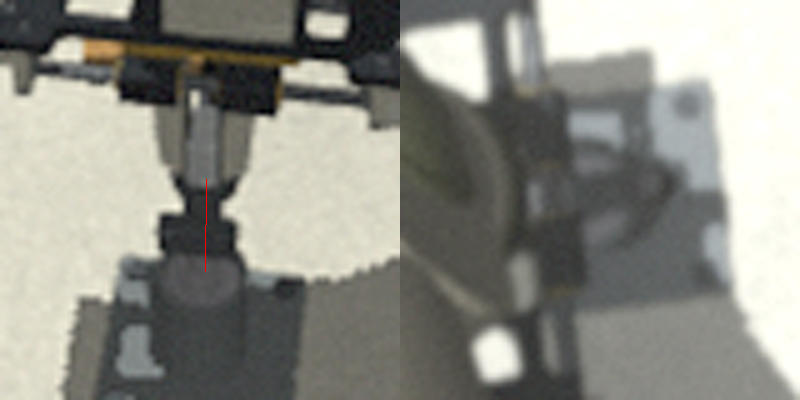

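Side view: screw axis (x≈203) lines up with the boss rim centre (x≈202). Lower it.

```bash

python3 shift.py '[{"z":0.01,"finger_gap":0},{"z":0.01,"finger_gap":0},{"z":0.01,"finger_gap":0},{"z":0.005,"finger_gap":0},{"finger_gap":0}]' >/dev/null;python3 st.py
python3 shift.py '[{"z":0.004,"finger_gap":0},{"z":0.004,"finger_gap":0},{"z":0.002,"finger_gap":0},{"finger_gap":0}]' >/dev/null;python3 st.py
python3 shift.py '[{"z":0.002,"finger_gap":0},{"z":0.002,"finger_gap":0},{"finger_gap":0}]' >/dev/null;python3 st.py
```

```text
t 10.33 pos [0.5093 0.1962 0.1418] yaw 99.16 tilt [0.001  0.0019] j [-0.23  0.51 -0.34  2.07  0.29  0.61 -0.61] F [ 3.3  4.4 -5.5] open 15.7 grip 30.0
t 10.67 pos [0.5093 0.1962 0.1325] yaw 99.15 tilt [0.0015 0.0019] j [-0.24  0.52 -0.33  2.08  0.3   0.58 -0.62] F [ 3.9  5.2 -5.8] open 15.9 grip 30.0
t 10.92 pos [0.5093 0.1963 0.1286] yaw 99.15 tilt [0.0017 0.002 ] j [-0.24  0.53 -0.33  2.08  0.3   0.58 -0.62] F [ 4.   4.7 -5.4] open 15.8 grip 30.0
```

```bash

python3 shift.py '[{"x":0.0015,"y":0.0015,"z":0.002,"finger_gap":0},{"z":0.002,"finger_gap":0},{"finger_gap":0}]' >/dev/null;python3 st.py
python3 shift.py '[{"z":0.0015,"finger_gap":0},{"z":0.0015,"finger_gap":0},{"finger_gap":0}]' >/dev/null;python3 st.py
```

```text
t 11.17 pos [0.5095 0.1967 0.1243] yaw 99.12 tilt [-0.0007 -0.0002] j [-0.24  0.54 -0.32  2.08  0.3   0.57 -0.62] F [ 1.8  2.6 -4.9] open 15.8 grip 30.0
t 11.42 pos [0.5096 0.1966 0.1218] yaw 99.11 tilt [-0.0002 -0.    ] j [-0.25  0.54 -0.32  2.08  0.31  0.57 -0.63] F [ 1.7  3.5 -6.3] open 15.7 grip 30.0
```

```bash

python3 shift.py '[{"x":0.001,"y":0.0008,"z":0.001,"finger_gap":0},{"z":0.001,"finger_gap":0},{"finger_gap":0}]' >/dev/null;python3 st.py
python3 shift.py '[{"z":0.001,"finger_gap":0},{"z":0.001,"finger_gap":0},{"finger_gap":0}]' >/dev/null;python3 st.py
```

```text
t 11.67 pos [0.5099 0.1972 0.1205] yaw 99.1 tilt [-0.0006 -0.0013] j [-0.25  0.54 -0.32  2.08  0.31  0.56 -0.63] F [-0.9  0.2  5.3] open 16.2 grip 30.0
t 11.92 pos [0.51   0.198  0.1198] yaw 99.11 tilt [ 0.0006 -0.0005] j [-0.25  0.54 -0.32  2.08  0.31  0.56 -0.63] F [-4.7  0.7 19.4] open 15.6 grip 30.0
```

```bash

python3 shift.py '[{"y":-0.0008,"z":-0.002,"finger_gap":0},{"finger_gap":0.215},{"z":-0.002,"finger_gap":0.215},{"finger_gap":0.215},{"finger_gap":0.215}]' 5 >/dev/null;python3 st.py
python3 shift.py '[{"twist":-0.1,"finger_gap":0.215},{"twist":-0.1,"finger_gap":0.215},{"twist":-0.1,"finger_gap":0.215},{"twist":-0.1,"finger_gap":0.215},{"twist":-0.1,"finger_gap":0.215}]' >/dev/null;python3 st.py
python3 - <<'E'
from h import *
f=ctrl.grab_frame("wrist");g=ctrl.grab_frame("side")
b=cv2.resize(cv2.convertScaleAbs(g["img"][200:320,277:397],alpha=1.5),(400,400),interpolation=cv2.INTER_CUBIC)
cv2.imwrite("pics/s4.png",np.hstack([cv2.convertScaleAbs(f["img"][:,120:520],alpha=1.4),b])[:,:,::-1])
E
```

```text
t 12.33 pos [0.5095 0.1974 0.1221] yaw 99.1 tilt [-0.0002 -0.0003] j [-0.25  0.54 -0.32  2.08  0.31  0.57 -0.63] F [ 0.4  0.4 -0.7] open 19.7 grip 0.0
t 12.75 pos [0.5096 0.1975 0.1221] yaw 128.02 tilt [-0.0001 -0.0003] j [-0.15  0.56 -0.47  2.08  0.43  0.6  -0.25] F [-0.8 -0.   2.9] open 19.8 grip 2.8
```

View pics/s4.png

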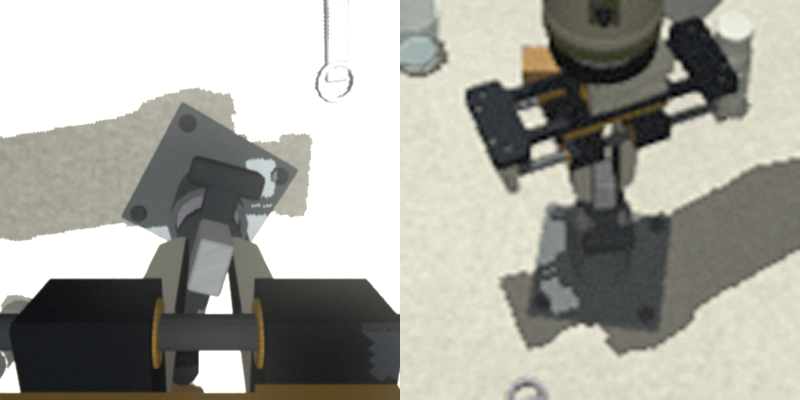

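Wrist view: hub at (210,260) trailing the fingers by ~15° inside the loose grip; screw upright in the boss. Continue backward.

```bash

python3 shift.py '[{"twist":-0.1,"finger_gap":0.215},{"twist":-0.1,"finger_gap":0.215},{"twist":-0.1,"finger_gap":0.215},{"twist":-0.1,"finger_gap":0.215},{"twist":-0.1,"finger_gap":0.215}]' >/dev/null;python3 st.py
python3 shift.py '[{"twist":-0.1,"finger_gap":0.215},{"twist":-0.1,"finger_gap":0.215},{"twist":-0.1,"finger_gap":0.215},{"twist":-0.1,"finger_gap":0.215},{"twist":-0.05,"finger_gap":0.215}]' >/dev/null;python3 st.py
cat > sc.py <<'E'
from h import *
import sys
f=ctrl.grab_frame("wrist");g=ctrl.grab_frame("side")
b=cv2.resize(cv2.convertScaleAbs(g["img"][200:320,277:397],alpha=1.5),(400,400),interpolation=cv2.INTER_CUBIC)
cv2.imwrite("pics/"+sys.argv[1],np.hstack([cv2.convertScaleAbs(f["img"][:,120:520],alpha=1.4),b])[:,:,::-1])
E
python3 shift.py '[{"twist":-0.05,"finger_gap":0.215},{"twist":-0.05,"finger_gap":0.215},{"twist":-0.05,"finger_gap":0.215},{"finger_gap":0.215}]' >/dev/null;python3 st.py
```

```text
t 13.27 pos [0.5095 0.1975 0.1222] yaw 156.45 tilt [-0.0001 -0.0005] j [-0.06  0.59 -0.61  2.07  0.55  0.65  0.13] F [-1. -2.  6.] open 19.9 grip 3.5
t 13.68 pos [0.5096 0.1972 0.1224] yaw -177.76 tilt [-0.     -0.0009] j [ 0.02  0.62 -0.73  2.06  0.65  0.7   0.48] F [-0.4 -1.4  7.3] open 20.6 grip 5.0
t 14.02 pos [0.5097 0.1973 0.1222] yaw -169.29 tilt [-0.0001 -0.0006] j [ 0.05  0.63 -0.77  2.06  0.68  0.72  0.6 ] F [-0.1 -0.5  2.5] open 20.1 grip 1.7
```

```bash

python3 shift.py '[{"twist":-0.05,"finger_gap":0.215},{"twist":-0.05,"finger_gap":0.215},{"twist":-0.05,"finger_gap":0.215},{"twist":-0.05,"finger_gap":0.215},{"finger_gap":0.215}]' >/dev/null;python3 st.py
python3 shift.py '[{"twist":-0.05,"finger_gap":0.215},{"twist":-0.05,"finger_gap":0.215},{"finger_gap":0.215}]' >/dev/null;python3 st.py
python3 shift.py '[{"twist":-0.05,"finger_gap":0.215},{"twist":-0.05,"finger_gap":0.215},{"finger_gap":0.215}]' >/dev/null;python3 st.py
```

```text
t 14.43 pos [0.5094 0.1975 0.1218] yaw -157.84 tilt [-0.0006 -0.0001] j [ 0.08  0.65 -0.82  2.06  0.71  0.74  0.76] F [ 0.7 -1.   0.1] open 20.2 grip 0.0
t 14.68 pos [0.5093 0.1974 0.1217] yaw -152.13 tilt [-0.001  -0.0004] j [ 0.1   0.66 -0.85  2.06  0.73  0.75  0.84] F [-0.5 -0.7  0.2] open 19.8 grip 0.2
t 14.93 pos [0.5093 0.1974 0.1218] yaw -146.42 tilt [-0.0008 -0.0004] j [ 0.11  0.67 -0.87  2.06  0.75  0.77  0.92] F [ 0.4 -1.1  1.2] open 19.9 grip 0.5
```

```bash

python3 shift.py '[{"z":0.002,"twist":0.05,"finger_gap":0.215},{"z":0.002,"twist":0.05,"finger_gap":0.215},{"z":0.001,"finger_gap":0.215},{"z":0.001,"finger_gap":0.215},{"finger_gap":0.215}]' >/dev/null;python3 st.py
python3 shift.py '[{"z":0.001,"finger_gap":0.215},{"z":0.001,"finger_gap":0.215},{"finger_gap":0.215}]' >/dev/null;python3 st.py
```

```text
t 15.35 pos [0.5094 0.1977 0.1159] yaw -152.04 tilt [-0.0002 -0.0002] j [ 0.09  0.66 -0.84  2.07  0.74  0.74  0.83] F [ 0.7 -0.3 -0.7] open 20.0 grip 0.2
t 15.6 pos [0.5095 0.1976 0.1139] yaw -152.03 tilt [-0.0003  0.    ] j [ 0.09  0.67 -0.84  2.07  0.75  0.74  0.83] F [ 0.8  0.  -0.2] open 20.2 grip 0.2
```

```bash
python3 sc.py s5.png
```

```text
(no output)
```

View pics/s5.png

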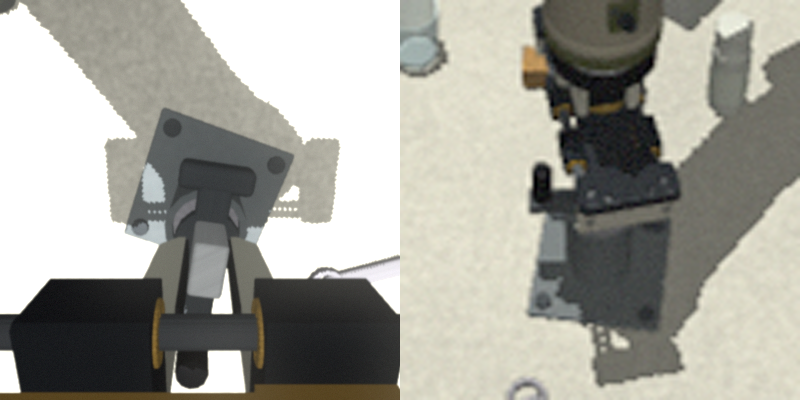

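The head has dropped onto the boss with the arm near the rib (wrist: knob (193,372), counterweight (218,180); hub trailing ~10°). Now forward.

```bash

for i in 1; do
python3 shift.py '[{"twist":0.1,"finger_gap":0.215},{"z":0.0002,"twist":0.1,"finger_gap":0.215},{"z":0.0002,"twist":0.1,"finger_gap":0.215},{"z":0.0002,"twist":0.1,"finger_gap":0.215},{"z":0.0002,"twist":0.1,"finger_gap":0.215}]' >/dev/null;python3 st.py
python3 shift.py '[{"z":0.0002,"twist":0.115,"finger_gap":0.215},{"z":0.0002,"twist":0.115,"finger_gap":0.215},{"z":0.0002,"twist":0.115,"finger_gap":0.215},{"z":0.0002,"twist":0.115,"finger_gap":0.215},{"z":0.0002,"twist":0.115,"finger_gap":0.215}]' >/dev/null;python3 st.py
python3 shift.py '[{"z":0.0002,"twist":0.115,"finger_gap":0.215},{"z":0.0002,"twist":0.115,"finger_gap":0.215},{"z":0.0002,"twist":0.115,"finger_gap":0.215},{"z":0.0002,"twist":0.115,"finger_gap":0.215},{"z":0.0002,"twist":0.115,"finger_gap":0.215}]' >/dev/null;python3 st.py
done
```

```text
t 16.12 pos [0.5097 0.1977 0.1134] yaw 179.04 tilt [0.0002 0.0002] j [ 0.01  0.63 -0.7   2.07  0.65  0.67  0.42] F [ 1.   0.1 -0. ] open 20.3 grip 0.7
t 16.53 pos [0.5098 0.1975 0.1124] yaw 146.04 tilt [ 0.0004 -0.    ] j [-0.1   0.59 -0.54  2.08  0.53  0.61 -0.03] F [ 0.3 -1.  -0.2] open 19.9 grip 1.0
t 16.95 pos [0.5097 0.1975 0.1114] yaw 113.1 tilt [ 0.0003 -0.0001] j [-0.21  0.56 -0.38  2.09  0.38  0.56 -0.46] F [ 1.4 -1.2  0.3] open 20.2 grip 0.9
```

```bash

python3 shift.py '[{"z":0.0002,"twist":0.115,"finger_gap":0.215},{"z":0.0002,"twist":0.115,"finger_gap":0.215},{"z":0.0002,"twist":0.115,"finger_gap":0.215},{"z":0.0002,"twist":0.115,"finger_gap":0.215},{"z":0.0002,"twist":0.115,"finger_gap":0.215}]' >/dev/null;python3 st.py
python3 shift.py '[{"z":0.0002,"twist":0.115,"finger_gap":0.215},{"z":0.0002,"twist":0.115,"finger_gap":0.215},{"z":0.0002,"twist":0.115,"finger_gap":0.215},{"z":0.0002,"twist":0.115,"finger_gap":0.215},{"z":0.0002,"twist":0.115,"finger_gap":0.215}]' >/dev/null;python3 st.py
python3 shift.py '[{"z":0.0002,"twist":0.115,"finger_gap":0.215},{"z":0.0002,"twist":0.115,"finger_gap":0.215},{"z":0.0002,"twist":0.115,"finger_gap":0.215},{"z":0.0002,"twist":0.115,"finger_gap":0.215},{"z":0.0002,"twist":0.115,"finger_gap":0.215}]' >/dev/null;python3 st.py
```

```text
t 17.37 pos [0.5097 0.1976 0.1104] yaw 80.17 tilt [0.0003 0.    ] j [-0.32  0.55 -0.22  2.09  0.23  0.52 -0.88] F [-0.5 -1.2  0.5] open 20.2 grip 1.0
t 17.78 pos [0.5098 0.1977 0.1095] yaw 47.22 tilt [0.0006 0.0003] j [-0.44  0.54 -0.05  2.1   0.06  0.5  -1.28] F [-0.6 -2.   1.5] open 20.0 grip 1.1
t 18.2 pos [0.5099 0.1979 0.1085] yaw 14.29 tilt [0.0008 0.0005] j [-0.55  0.55  0.11  2.11 -0.12  0.49 -1.67] F [0.5 0.3 2.6] open 20.3 grip 1.0
```

```bash

python3 shift.py '[{"z":0.0002,"twist":0.115,"finger_gap":0.215},{"z":0.0002,"twist":0.115,"finger_gap":0.215},{"z":0.0002,"twist":0.115,"finger_gap":0.215},{"z":0.0002,"twist":0.115,"finger_gap":0.215},{"z":0.0002,"twist":0.115,"finger_gap":0.215}]' >/dev/null;python3 st.py
python3 shift.py '[{"twist":-0.115,"finger_gap":0.215},{"twist":-0.115,"finger_gap":0.4},{"finger_gap":0.4},{"finger_gap":0.4},{"z":-0.02,"finger_gap":0.4}]' >/dev/null
python3 shift.py '[{"z":-0.03,"finger_gap":0.4},{"twist":-0.125,"finger_gap":0.4},{"twist":-0.125,"finger_gap":0.4},{"twist":-0.125,"finger_gap":0.4},{"twist":-0.125,"finger_gap":0.4}]' >/dev/null;python3 st.py
```

```text
t 18.62 pos [0.5098 0.198  0.1074] yaw -18.65 tilt [0.0007 0.0005] j [-0.66  0.56  0.27  2.12 -0.3   0.5  -2.06] F [ 0.8 -1.3  0.3] open 19.7 grip 0.8
t 19.45 pos [0.5094 0.1979 0.1576] yaw 23.61 tilt [0.0002 0.0005] j [-0.54  0.47  0.09  2.07 -0.08  0.6  -1.55] F [-0.2  0.7 -1.4] open 37.3 grip 0.0
```

```bash

python3 shift.py '[{"twist":-0.125,"finger_gap":0.4},{"twist":-0.125,"finger_gap":0.4},{"twist":-0.125,"finger_gap":0.4},{"twist":-0.125,"finger_gap":0.4},{"twist":-0.125,"finger_gap":0.4}]' >/dev/null
python3 shift.py '[{"twist":-0.125,"finger_gap":0.4},{"twist":-0.125,"finger_gap":0.4},{"twist":-0.125,"finger_gap":0.4},{"twist":-0.125,"finger_gap":0.4},{"twist":-0.125,"finger_gap":0.4}]' >/dev/null
python3 shift.py '[{"twist":-0.125,"finger_gap":0.4},{"twist":-0.125,"finger_gap":0.4},{"twist":-0.125,"finger_gap":0.4},{"twist":-0.125,"finger_gap":0.4},{"twist":-0.125,"finger_gap":0.4}]' >/dev/null
python3 shift.py '[{"twist":-0.125,"finger_gap":0.4},{"twist":-0.125,"finger_gap":0.4},{"twist":-0.125,"finger_gap":0.4},{"twist":-0.125,"finger_gap":0.4},{"twist":-0.125,"finger_gap":0.4}]' >/dev/null
python3 shift.py '[{"finger_gap":0.4},{"finger_gap":0.4},{"finger_gap":0.4}]' >/dev/null; python3 st.py
python3 - <<'E'
from h import *
f=ctrl.grab_frame("wrist");im=f["img"][:, 120:520].copy()
# screw yaw check: template wireframe score via bright hub top / print hub top contour
g=cv2.cvtColor(im,cv2.COLOR_RGB2GRAY)
c=proj(f,[[.5097,.1977,.138],[.5097,.1977,.132]]);print("hub proj",c)
u,v=(c[0]-[120,0]).astype(int);np.save("w.npy",f["img"])
for r in range(v-40,v+41,5): print(" ".join("%3d"%x for x in g[r,u-40:u+41:4]))
E
```

```text
t 21.37 pos [0.5094 0.1975 0.1572] yaw 166.39 tilt [-0.0004  0.    ] j [-0.04  0.54 -0.62  2.04  0.47  0.71  0.37] F [ 1.1 -0.1 -0.6] open 37.2 grip 0.0
hub proj [[328.70180584 240.26075333]
 [328.68699193 236.21770226]]
 71  69  69  79  89  77  40  47  48  47  46  47  48  47  40  71  82  70  68  69  72
144 110  69  84  91  44  47  55  69  76  78  78  78  49  49  46  79  68  69 138 141
143 122  70  76  51  50  49  76  80  80  82  82  80  56  50  49  49  70  83 143 141
140 128  70  57  50  48  48  76  80  82  83  84  83  67  52  50  49  68  96 145 144
143 142  81  69  51  52  51  81  81  83  87  84  87  77  50  51  52  71 143 145 142
141 144 133  70  51  52  50 106 112 119 118 118 115 102  51  54  53 112 143 144 147
143 143 145 140  68  52  53 106 121 116 115 114 116 109  52  52  85 149 204 227 227
173 142 136  75  67  52  50 100 118 117 118 117 119 113  55 127 231 230 227 226 229
 71 123  99  92  92  88 122  91 118 118 118 119 120 114  92 228 231 231 226 169  86
 41 149 128  93  91 114 139 120 119 119 120 117 117 112 182 188 180 193 223 147  53
 38 205 147 142 167  93  73  66 120 117 117 115 119 113  65  48  48  48 230 147  43
 38 167 225 231 200  47  47  51 116 116 116 115 117 116  73  50  51  52 191 112  41
 37 166 232 228 170  66  68  72 110 117 111 110 109 102  86  64  90  88 132 112  42
 37 136 229 228 171  94  94  94  96  95  93  94  94  94  93  92  94  94 120  91  43
 37 196 224 225 218  85  89  89  89  90  92  90  91  91  88  90  90  90 191 145  47
 37 219 225 227 231 133 119 139 170 182 193 214 223 222 228 227 229 228 228 209  42
 49 226 227 225 226 231 228 228 232 229 227 229 226 231 229 230 228 232 226 227  46
```

```bash

python3 shift.py '[{"z":0.02,"finger_gap":0.4},{"z":0.02,"finger_gap":0.4},{"z":0.01,"finger_gap":0.4},{"finger_gap":0.215},{"finger_gap":0.215}]' >/dev/null; python3 st.py
python3 shift.py '[{"finger_gap":0.215},{"finger_gap":0.215},{"z":0.0002,"twist":0.1,"finger_gap":0.215},{"z":0.0002,"twist":0.1,"finger_gap":0.215},{"z":0.0002,"twist":0.1,"finger_gap":0.215}]' >/dev/null;python3 st.py
python3 shift.py '[{"z":0.0002,"twist":0.115,"finger_gap":0.215},{"z":0.0002,"twist":0.115,"finger_gap":0.215},{"z":0.0002,"twist":0.115,"finger_gap":0.215},{"z":0.0002,"twist":0.115,"finger_gap":0.215},{"z":0.0002,"twist":0.115,"finger_gap":0.215}]' >/dev/null;python3 st.py
python3 shift.py '[{"z":0.0002,"twist":0.115,"finger_gap":0.215},{"z":0.0002,"twist":0.115,"finger_gap":0.215},{"z":0.0002,"twist":0.115,"finger_gap":0.215},{"z":0.0002,"twist":0.115,"finger_gap":0.215},{"z":0.0002,"twist":0.115,"finger_gap":0.215}]' >/dev/null;python3 st.py
python3 shift.py '[{"z":0.0002,"twist":0.115,"finger_gap":0.215},{"z":0.0002,"twist":0.115,"finger_gap":0.215},{"z":0.0002,"twist":0.115,"finger_gap":0.215},{"z":0.0002,"twist":0.115,"finger_gap":0.215},{"z":0.0002,"twist":0.115,"finger_gap":0.215}]' >/dev/null;python3 st.py
```

```text
t 21.83 pos [0.5092 0.1979 0.1072] yaw 166.69 tilt [-0.0009 -0.0004] j [-0.09  0.6  -0.56  2.08  0.55  0.61  0.3 ] F [-1.2  0.   1. ] open 27.9 grip 0.0
t 22.25 pos [0.51   0.1977 0.1075] yaw 149.2 tilt [0.0011 0.0006] j [-0.14  0.58 -0.48  2.08  0.48  0.58  0.07] F [ 0.1 -0.1 -1.1] open 20.1 grip 0.4
t 22.67 pos [0.5099 0.1977 0.1066] yaw 116.22 tilt [0.0012 0.0005] j [-0.25  0.56 -0.31  2.09  0.33  0.53 -0.35] F [ 0.1 -0.1 -0.1] open 19.7 grip 0.4
t 23.08 pos [0.5099 0.1978 0.1056] yaw 83.29 tilt [0.0011 0.0008] j [-0.37  0.55 -0.15  2.1   0.16  0.5  -0.76] F [0.9 0.4 0.8] open 19.6 grip 0.7
t 23.5 pos [0.5102 0.1981 0.1047] yaw 50.35 tilt [0.0016 0.0014] j [-0.48  0.55  0.01  2.11 -0.01  0.48 -1.15] F [1.  0.3 1.1] open 20.1 grip 1.1
```

```bash

python3 shift.py '[{"z":0.0002,"twist":0.108,"finger_gap":0.215},{"z":0.0002,"twist":0.108,"finger_gap":0.215},{"z":0.0002,"twist":0.108,"finger_gap":0.215},{"z":0.0002,"twist":0.108,"finger_gap":0.215},{"twist":0.108,"finger_gap":0.215}]' >/dev/null;python3 st.py
python3 shift.py '[{"twist":0.108,"finger_gap":0.215},{"twist":0.108,"finger_gap":0.215},{"finger_gap":0.215},{"finger_gap":0.215}]' >/dev/null;python3 st.py
python3 shift.py '[{"finger_gap":0.18},{"finger_gap":0.1},{"finger_gap":0.0},{"finger_gap":0.0},{"finger_gap":0.0}]' 5 >/dev/null;python3 st.py
python3 shift.py '[{"finger_gap":0.0},{"finger_gap":0.0},{"finger_gap":0.0},{"finger_gap":0.0},{"finger_gap":0.0}]' 10 >/dev/null;python3 st.py
python3 - <<'E'
from h import *
g=ctrl.grab_frame("side");t=ctrl.grab_frame("top");w=ctrl.grab_frame("wrist")
np.savez("end.npz",s=g["img"],w=w["img"])
# knob in side view: compare expected knob axis pixels for candidate heights/yaws
gr=cv2.cvtColor(g["img"],cv2.COLOR_RGB2GRAY).astype(float)
for tip in(.001,.011,.021):
  for y in(-26,-11,-1,9,19,34):
    a=np.radians(y);k=np.array([.5097+.05*np.cos(a),.1977+.05*np.sin(a),0])
    p=proj(g,[k+[0,0,tip+z] for z in np.linspace(.09,.124,8)]).round().astype(int)
    up=proj(g,[k+[0,0,tip+.134]])[0].round().astype(int)
    print(tip,y,gr[p[:,1],p[:,0]].mean().round(),"above",gr[up[1],up[0]])
E
```

```text
t 23.92 pos [0.5105 0.1981 0.1039] yaw 19.43 tilt [0.0021 0.0017] j [-0.59  0.56  0.16  2.12 -0.19  0.48 -1.51] F [ 2.2 -0.5 -0.5] open 20.1 grip 0.7
t 24.25 pos [0.5096 0.198  0.1034] yaw 7.58 tilt [0.0005 0.0006] j [-0.63  0.56  0.22  2.12 -0.25  0.48 -1.65] F [-0.5 -0.4 -0.7] open 20.0 grip 0.1
t 24.67 pos [0.5095 0.1974 0.1031] yaw 7.4 tilt [-0.0002  0.    ] j [-0.63  0.56  0.22  2.12 -0.26  0.48 -1.65] F [-1.4 -1.6  4.9] open 16.2 grip 4.9
t 25.08 pos [0.5094 0.1973 0.103 ] yaw 7.39 tilt [-0.0002 -0.0002] j [-0.63  0.56  0.22  2.12 -0.26  0.48 -1.65] F [-0.3 -2.5  5.8] open 15.8 grip 9.9
0.001 -26 37.0 above 25.0
0.001 -11 38.0 above 124.0
0.001 -1 34.0 above 100.0
0.001 9 35.0 above 26.0
0.001 19 34.0 above 32.0
0.001 34 51.0 above 39.0
0.011 -26 31.0 above 25.0
0.011 -11 60.0 above 143.0
0.011 -1 40.0 above 147.0
0.011 9 32.0 above 39.0
0.011 19 34.0 above 18.0
0.011 34 43.0 above 30.0
0.021 -26 28.0 above 27.0
0.021 -11 86.0 above 154.0
0.021 -1 68.0 above 147.0
0.021 9 31.0 above 147.0
0.021 19 32.0 above 80.0
0.021 34 34.0 above 32.0
```

```bash
python3 - <<'E'
from h import *
w=ctrl.grab_frame("wrist");g=cv2.cvtColor(w["img"],cv2.COLOR_RGB2GRAY)
a=np.radians(7.4);X=np.array([np.cos(a),np.sin(a),0]);o=np.array([.5094,.1975,0])
for tip in(.001,.011,.021):
  L=[("arm end",.06,.087),("knob base out",.058,.09),("knob top out",.058,.126),("knob top in",.042,.126),("hub top out",.013,.121),("hub top in",-.013,.121),("hub base out",.013,.087)]
  print(tip,[(n,proj(w,[o+X*x+[0,0,tip+z]])[0].round().tolist()) for n,x,z in L])
u=int(proj(w,[o+[0,0,.13]])[0,0].round());print(u)
for d in(-4,0,4): print([int(x) for x in g[60:340:4,u+d]])
for r in range(80,240,16): print(r,[int(x) for x in g[r,u-48:u+49:6]])
E
```

```text
0.001 [('arm end', [327.0, 130.0]), ('knob base out', [327.0, 135.0]), ('knob top out', [327.0, 145.0]), ('knob top in', [327.0, 183.0]), ('hub top out', [327.0, 242.0]), ('hub top in', [327.0, 292.0]), ('hub base out', [327.0, 217.0])]
0.011 [('arm end', [327.0, 132.0]), ('knob base out', [327.0, 137.0]), ('knob top out', [327.0, 148.0]), ('knob top in', [327.0, 189.0]), ('hub top out', [327.0, 251.0]), ('hub top in', [327.0, 304.0]), ('hub base out', [327.0, 223.0])]
0.021 [('arm end', [327.0, 135.0]), ('knob base out', [327.0, 140.0]), ('knob top out', [328.0, 152.0]), ('knob top in', [328.0, 196.0]), ('hub top out', [327.0, 262.0]), ('hub top in', [327.0, 317.0]), ('hub base out', [327.0, 230.0])]
327
[210, 216, 217, 215, 215, 212, 214, 216, 214, 223, 219, 212, 214, 223, 221, 222, 219, 125, 74, 55, 86, 48, 37, 34, 34, 47, 56, 51, 46, 41, 39, 37, 31, 32, 60, 44, 39, 37, 39, 37, 36, 38, 43, 68, 66, 67, 69, 70, 69, 73, 101, 103, 103, 100, 102, 101, 103, 104, 100, 99, 99, 96, 55, 33, 30, 35, 33, 39, 38, 42]
[219, 218, 215, 221, 216, 214, 215, 222, 221, 224, 218, 213, 218, 220, 218, 2
[... 651 characters left out ...]
9, 214, 222, 224, 224, 212, 217, 216, 221, 212, 215, 216, 211]
112 [221, 211, 211, 221, 224, 222, 216, 222, 220, 214, 210, 219, 221, 216, 224, 214, 223]
128 [148, 132, 137, 137, 129, 126, 112, 120, 127, 96, 119, 118, 120, 120, 120, 123, 113]
144 [80, 137, 135, 136, 136, 74, 90, 61, 43, 71, 94, 119, 137, 139, 139, 138, 133]
160 [133, 133, 131, 134, 135, 58, 34, 42, 46, 37, 33, 114, 133, 134, 134, 134, 134]
176 [62, 63, 63, 62, 64, 37, 40, 42, 44, 41, 40, 32, 54, 63, 64, 67, 81]
192 [60, 60, 59, 52, 40, 42, 37, 31, 31, 30, 74, 44, 42, 41, 61, 60, 63]
208 [59, 59, 56, 54, 59, 68, 38, 38, 39, 38, 40, 62, 68, 58, 51, 59, 63]
224 [60, 58, 56, 75, 47, 31, 37, 37, 40, 37, 38, 34, 32, 76, 64, 59, 62]
```

```bash
python3 shift.py '[{"finger_gap":0.0},{"finger_gap":0.0},{"finger_gap":0.0}]' 15 >/dev/null;python3 st.py; python3 -c "
from workcell import ctrl
print(ctrl.close_job())"
```

```text
t 25.53 pos [0.5094 0.1973 0.103 ] yaw 7.38 tilt [-0.0002 -0.0002] j [-0.63  0.56  0.22  2.12 -0.26  0.48 -1.65] F [-1.9 -2.8  5.9] open 16.1 grip 14.9
the job is handed in; nothing more can be done
None
```

I handed the job in at 25.5 s with the screw dropped at the thread start, turned one full turn forward with its arm within about 2° of the rib, and still gripped at about 15 N; the hand-in returned no verdict, and I judged the final height from finger position and image measurements because my picture views were used up.

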